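# Hold a sample bar in the cutting guide

### The job

Slide the long stepped plastic bar on the cutting guide square and flush into the corner of fence and stop block, its tall rib's back to the fence and its end to the stop, and keep it there for the saw cut with one firm diagonal push, at least about 10 N into the fence and 10 N down on the base plate together. Finish while still holding: do not let go or back off, do not ram the bar (stay well under 80 N), and leave the offcut and everything else standing about where it is.

Things in the scene. Friction and masses are not known exactly. Their poses are not given: they have to be found in the camera images.
- guide: sample-cutting guide, fixed on the bench: grey metal base plate with a straight fence along its far +x side and a metal stop block at its left +y end; thin dark lines mark the saw slot. Origin: centre of the plate's underside, at bench height; x points squarely into the fence, y along the fence towards the stop, z up
- plate: the guide's base plate, 260 mm (x) by 300 mm (y), 12 mm thick, so its top is 12 mm above the bench; same origin and axes as the guide
- fence: the guide's fence, 22 mm thick, 36 mm tall above the plate, 300 mm long, inner face at x = +90 mm; same origin and axes as the guide (origin not in the fence)
- stop: the guide's stop block, 24 mm thick, 36 mm tall above the plate, from x = -10 to +90 mm, inner face at y = +120 mm; same origin and axes as the guide (origin not in the stop)
- guide_corner (a point): the inner corner of the guide, on top of the base plate where the inner faces of fence and stop meet; axes as the guide
- bar: long white plastic bar loose on the base plate, 120 mm long (y), 55 mm wide (x), 0.15 to 0.31 kg, slippery on the metal (friction about 0.2). Stepped along its length: near -x side a ledge 15 mm tall, 30 mm wide (x -27.5 to +2.5 mm), far +x side a rib 35 mm tall, 25 mm wide. Origin: centre of its underside. The rib's back face (x = +27.5 mm) goes to the fence, the end at y = +60 mm against the stop
- bar_heel (a point): bottom corner of the bar at (+27.5, +60, 0) mm in the bar's axes: it meets guide_corner when the bar is home; axes as the bar
- offcut: short offcut of the same stepped plastic, 40 mm long, 55 mm wide, 35 mm tall, loose on the near right part of the guide's base plate; bystander, origin under its centre
- tub: small white plastic tub with lid, 71 mm across, 65 mm tall, on the bench to the right of the guide; bystander, origin under its centre
- beaker: small glass beaker, 64 mm across, 70 mm tall, on the bench to the right of the guide; bystander, origin under its centre
- bottle: black plastic bottle with white cap, 68 mm across, 150 mm tall, on the bench to the left of the guide; bystander, origin under its centre
- vial: small amber glass jar, 32 mm across, 60 mm tall, on the bench to the left of the guide; bystander, origin under its centre
- spatula: flat steel spatula, 170 mm long, lying on the bench to the left of the guide; bystander
- saw: small back saw with wooden handle, about 260 mm long, 42 mm tall, standing on its blade on the bench beyond the guide; bystander
Not all that is in view belongs to the job. What is shaped like the bar but purple, red or turquoise is not meant.

How it is judged:
By the outcome, as a careful person would: the job done as asked, in the order asked, and still so for the second after the job is handed in, while the arm keeps its last pose, push and grip.
It also fails if it takes over 64 s, if anything falls off the work surface, if the arm or the gripper's body presses on something with over 40 N, if the wrist force passes 120 N, or if a joint passes its speed limit or range.

### The arm

A 6-joint arm with a two-finger parallel gripper is mounted at the origin on the work surface. World frame = base frame: x ahead of the robot, y to its left, z up, the work surface at z = 0. Lengths are in m, angles in rad, forces in N, time in s.
With the tool pointing down it reaches from about 0.325 to 0.775 m from the base axis. Payload 5.5 kg.
Tool frame: the origin (TCP) lies between the finger pads; the fingertips stand arm.nose_length ahead of it and the grasp point (between the pads) lies 3 mm ahead of it (arm.nose_length is the distance from the TCP to the fingertips, in m); z points along the fingers, y is the line along which they close (so a half turn about z gives the same grasp; the last joint's range is limited). The gripper opens to 88 mm and grips with 3 to 60 N. Pads are 20 mm wide; open, the fingers measure 115 mm over their backs; the gripper's body (75 mm by 178 mm) begins 61 mm behind the grasp point.
Start: joints at [-1.37, 0.091, 1.231, -0, 1.82, -0.057], TCP at [0.153, -0.58, 0.245] pointing down, gripper open.
Joint ranges: [-2.87, 2.87], [-0.86, 2.18], [0.17, 2.46], [-1.51, 4.65], [0.06, 2.69], [-2.65, 2.65]. Speed limits (rad/s): [2.57, 2.57, 3.01, 3.14, 3.14, 3.14].

### API

Orientations are given as a rotation vector (axis times angle).
In Python, from cell import sensors, imaging, ticket, arm gives the robot as it stands.
- The arm moves only by the tool step_arm, never from a script. Its argument "deltas" is a list of rows, each an object with "xyz": the shift along the tool's x, y, z in mm, a list of three; "turn": the turn, a rotation vector about the tool's x, y, z in rad, a list of three; "claw": the opening in per cent of the stroke, from 0 (shut) to 100 (fully open). A call has exactly 5 rows; each row is the pose to reach, as a shift and turn from the pose commanded when the call began, along the tool's axes at that moment; what a row does not reach only later rows make up. A row lasts 1/10 s, in which the tool goes at most 50 mm and 8.59 degrees, less where a joint would pass 70% of its speed; a pose out of reach is approached as far as the arm can. A call with a gripper value outside its range is refused whole. The fingers move at their own pace and stop on an object; the grip force is fixed at half the most. Time passes only in rows, so rows that repeat a pose let the fingers close, or fill a call up. It gives the time, the measured TCP pose, the force, the opening and the grip force at its end, in the units of the state.
- sensors.state(): the state, without advancing time (a new reading comes with each control period).
- imaging.capture(name): name is "scene" or "top"; returns the picture (420x560x3 uint8, red, green, blue); there is no depth.
- imaging.calibration(name): a dict with "intrinsics" (3x3 intrinsics, pixels), "T" (4x4, takes a point from camera to world coordinates). Camera axes: x right, y down, z forward; pixel columns grow to the right and rows downward; lengths in m; the calibration is good to about 2 mm. A picture is of the moment at which its call begins. calibration takes no time and is no camera call.
- ticket.hand_in(): hands the job in; it is judged then, once.
The state is a dict: "time": time; "joint_pos": joint angles; "qvel": joint speeds; "tau": joint torques, N m; "eef_pos": TCP position; "ee_rot": TCP orientation; "force": force on the tool from outside, world axes, zero at the start; "wrist_torque": the same for the moment, N m; "finger_gap": finger opening in m; "finger_force": force on a finger pad.
Only numpy, scipy, OpenCV 4.12 (cv2) and the standard library are available. Lean on these libraries where they do the work, as an engineer would, in place of code of your own. Each camera call takes 0.05 s, during which the arm holds its last target. There are 200 camera calls.

## Working session

There is one attempt and no reset: what is moved stays moved. The work goes in short steps, Python scripts to look and compute and a tool call to move; the robot and the scene stay as the last step left them, time stands still between calls to the robot, and variables do not carry over. Pictures are saved under pics/ and viewed, at most 10 in all, crops included, and the job is handed in when it is done.

Besides the shell and the picture viewer there is one more tool, called after "Request:" as name([rows], argument=value, ...), one row to a line, values as JSON. step_arm: Moves the arm, as the interface text tells. Its arguments: {"type":"object","properties":{"deltas":{"type":"array"}},"required":["deltas"]}

```bash
mkdir -p pics; python3 - <<'E'
from cell import sensors, imaging, ticket, arm
import cv2
print(sensors.state()); print(arm.nose_length)
for n in("scene","top"):
    im=imaging.capture(n); cv2.imwrite(f"pics/{n}0.png",im[...,::-1]); print(imaging.calibration(n))
E
```

```text
{'time': 0.0, 'joint_pos': array([-1.36972023e+00,  9.18593611e-02,  1.23185755e+00, -1.97869451e-05,
        1.81980188e+00, -5.66683791e-02]), 'qvel': array([ 5.18753610e-04,  2.64241203e-04, -5.65822262e-04, -1.00580994e-03,
        3.25058720e-04, -1.49945646e-05]), 'tau': array([-3.19273262e-03, -4.46446180e+01, -4.06447363e+01,  6.95489254e-02,
        2.94229842e-02, -1.50297237e-04]), 'eef_pos': array([ 0.1529007 , -0.57993258,  0.24352255]), 'ee_rot': array([-3.11363803e+00, -4.03490057e-01,  2.48167154e-04]), 'force': array([-0.37641584, -0.14214967,  0.92933589]), 'wrist_torque': array([ 0.01877277,  0.00547376, -0.01043862]), 'finger_force': 0.0, 'finger_gap': 0.08796621612331028}
0.022
{'intrinsics': array([[511.19259241,   0.        , 282.3381914 ],
       [  0.        , 511.19259241, 203.74103938],
       [  0.        ,   0.        ,   1.        ]]), 'T': array([[ 3.37177954e-01,  5.53958863e-01, -7.61209962e-01,
         1.42602905e+00],
       [ 9.41440518e-01, -1.99158375e-01,  2.72076630e-01,
        -2.57684313e-01],
       [-8.82078092e-04, -8.08372142e-01, -5.88671132e-01,
         7.72163626e-01],
       [ 0.00000000e+00,  0.00000000e+00,  0.00000000e+00,
         1.00000000e+00]])}
{'intrinsics': array([[539.32653102,   0.        , 274.19562301],
       [  0.        , 539.32653102, 203.21407496],
       [  0.        ,   0.        ,   1.        ]]), 'T': array([[-0.00978196, -0.99496997,  0.09969488,  0.3667231 ],
       [-0.99994851,  0.00946416, -0.00366025,  0.06011744],
       [ 0.00269831, -0.09972556, -0.99501132,  1.43908026],
       [ 0.        ,  0.        ,  0.        ,  1.        ]])}
```

View pics/scene0.png

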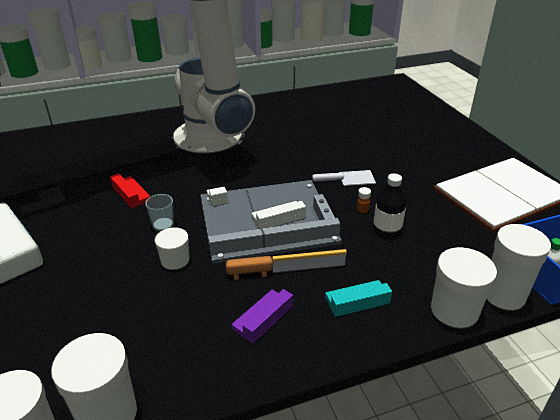

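View pics/top0.png

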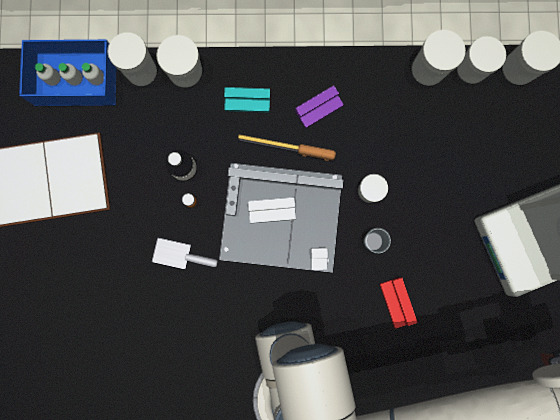

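The top view shows the guide at about cols 220–343 and rows 163–272. The stop is at left, the bar near (272,210) and the offcut near (319,259). I'll enlarge that area.

```bash
python3 - <<'E'
import cv2
im=cv2.imread("pics/top0.png")[155:280,210:360]
cv2.imwrite("pics/crop0.png",cv2.resize(im,None,fx=4.8,fy=4.8,interpolation=cv2.INTER_CUBIC))
E
```

```text
(no output)
```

View pics/crop0.png

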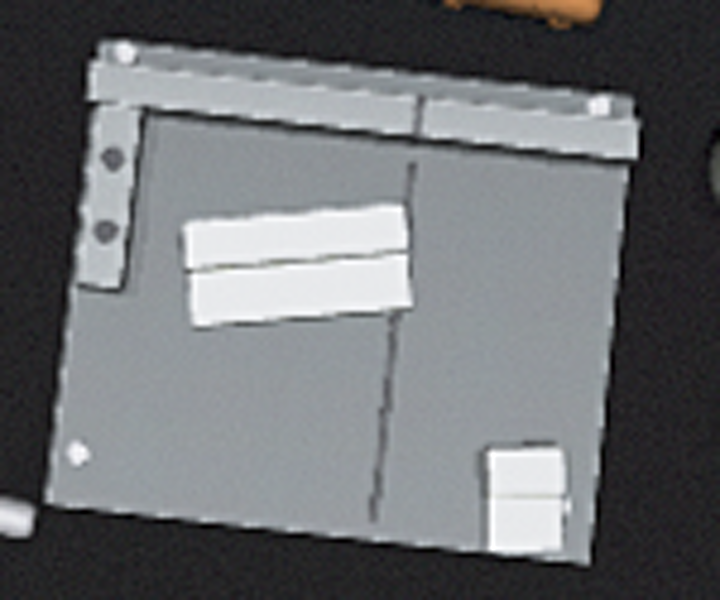

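Crop pixels:
- Fence inner top edge: (88,100)–(637,158).
- Stop inner top edge: (143,108)–(124,290).
- Near plate corners: (47,503) and (590,563).
- Rib top corners: (183,225), (405,205), (408,250), (190,270).
- Ledge near top edge: (192,326)–(411,305).

```bash
cat >h.py <<'E'
import numpy as np
from cell import imaging
def P(u,v,z,name="top"):
    c=imaging.calibration(name);T=c["T"];d=T[:3,:3]@np.linalg.solve(c["intrinsics"],[u,v,1.])
    return T[:3,3]+d*(z-T[2,3])/d[2]
def C(u,v,z): return P(210+(u+.5)/4.8-.5,155+(v+.5)/4.8-.5,z)
E
python3 - <<'E'
from h import *
np.set_printoptions(precision=4,suppress=True)
pts=dict(FL=(88,100,.048),FR=(637,158,.048),SI=(143,108,.048),SN=(124,290,.048),PL=(47,503,.012),PR=(590,563,.012),
 r1=(183,225,.047),r2=(405,205,.047),r3=(408,250,.047),r4=(190,270,.047),l1=(192,326,.027),l2=(411,305,.027),o1=(487,450,.047),o2=(562,445,.047),o3=(487,553,.027))
W={k:C(*v) for k,v in pts.items()}
for k,v in W.items(): print(k,v)
n=np.linalg.norm
def yaw(a,b): d=W[a]-W[b]; return np.degrees(np.arctan2(-d[0],d[1]))
for a,b in (("FL","FR"),("PL","PR"),("r1","r2"),("r4","r3"),("l1","l2")): print(a,b,n(W[a]-W[b]),yaw(a,b))
d=W["SI"]-W["SN"];print(n(d),np.degrees(np.arctan2(d[1],d[0])))
t=np.radians(np.mean([yaw("FL","FR"),yaw("PL","PR")]));ex=np.array([np.cos(t),np.sin(t)]);ey=np.array([-np.sin(t),np.cos(t)])
# guide origin
gx=np.mean([W["FL"][:2]@ex-.09,W["FR"][:2]@ex-.09,W["PL"][:2]@ex+.13,W["PR"][:2]@ex+.13])
print([W[k][:2]@ex for k in("FL","FR")],[W[k][:2]@ex+.22 for k in("PL","PR")])
gys=[W["FL"][:2]@ey-.15,W["FR"][:2]@ey+.15,W["PL"][:2]@ey-.15,W["PR"][:2]@ey+.15,W["SI"][:2]@ey-.12,W["SN"][:2]@ey-.12];print(gys)
gy=np.mean(gys);G=gx*ex+gy*ey;print("guide",G,np.degrees(t))
for k in W: print(k,np.round(1e3*np.array([(W[k][:2]-G)@ex,(W[k][:2]-G)@ey]),1))
E
```

```text
FL [0.58   0.1748 0.048 ]
FR [ 0.5454 -0.1225  0.048 ]
SI [0.5753 0.145  0.048 ]
SN [0.4764 0.1555 0.048 ]
PL [0.3625 0.2005 0.012 ]
PR [ 0.327  -0.0965  0.012 ]
r1 [0.5114 0.1236 0.047 ]
r2 [0.5211 0.0035 0.047 ]
r3 [0.4966 0.0022 0.047 ]
r4 [0.4869 0.12   0.047 ]
l1 [0.458  0.1199 0.027 ]
l2 [0.4683 0.0001 0.027 ]
o1 [ 0.3886 -0.0387  0.047 ]
o2 [ 0.3909 -0.079   0.047 ]
o3 [ 0.3333 -0.0392  0.027 ]
FL FR 0.29933310413677666 -6.62497364419083
PL PR 0.29916774611653646 -6.827652340588613
r1 r2 0.12054638469876049 4.63353550679897
r4 r3 0.1181871875177823 4.716071376971131
l1 l2 0.12022250109328914 4.93747478472826
0.09949381037740544 -6.096061703553524
[np.float64(0.5555025617500432), np.float64(0.5560319935181335)] [np.float64(0.556547280986189), np.float64(0.556018141687551)]
[np.float64(0.09151583221309356), np.float64(0.09218319628082285), np.float64(0.09158095736363539), np.float64(0.09241367919295869), np.float64(0.09134621260192113), np.float64(0.09025180672773231)]
guide [0.4735 0.0363] -6.726312992389722
FL [ 89.5 150. ]
FR [  90.  -149.4]
SI [ 88.3 119.8]
SN [-11.1 118.7]
PL [-129.5  150. ]
PR [-130.  -149.1]
r1 [27.4 91.1]
r2 [ 51.1 -27.1]
r3 [ 27.  -31.2]
r4 [ 3.5 84.6]
l1 [-25.3  81.2]
l2 [ -1.  -36.6]
o1 [-75.6 -84.5]
o2 [ -68.6 -124.2]
o3 [-130.4  -91.5]
```

```bash
cat >>h.py <<'E'
from scipy.spatial.transform import Rotation as R
np.set_printoptions(precision=4,suppress=True)
def pose(psi):  # tool down, tool x at world angle psi (deg)
    a=np.radians(psi);x=np.array([np.cos(a),np.sin(a),0]);z=np.array([0,0,-1.])
    return R.from_matrix(np.c_[x,np.cross(z,x),z])
G=np.array([.4735,.0363]);GY=-6.73
g=np.radians(GY);EX=np.array([np.cos(g),np.sin(g)]);EY=np.array([-np.sin(g),np.cos(g)])
def g2w(x,y): return G+x*EX/1e3+y*EY/1e3
def st():
    from cell import sensors
    s=sensors.state();p=s["eef_pos"];d=(p[:2]-G)*1e3;r=R.from_rotvec(s["ee_rot"]);m=r.as_matrix()
    print("t",round(s["time"],2),"p",p,"guide",d@EX,d@EY,"psi",np.degrees(np.arctan2(m[1,0],m[0,0])),"gap",s["finger_gap"],"Fg",s["force"][:2]@EX,s["force"][:2]@EY,s["force"][2],"q",s["joint_pos"])
    return p,r
def go(x,y,z,psi):
    p,r=st()
    print("xyz",r.inv().apply(np.array([x,y,z])-p)*1e3,"turn",(r.inv()*pose(psi)).as_rotvec())
E
python3 -c "
from h import *
go(.504,.0623,.2,94.8)"
```

```text
t 0.1 p [ 0.1529 -0.5799  0.2436] guide -246.13957729258271 -649.5514702575192 psi 14.771554723082915 gap 0.08795297666668973 Fg -0.16673660284636296 0.06973063243462267 -0.5034086131439 q [-1.3697  0.0918  1.2318 -0.      1.8198 -0.0567]
xyz [ 503.2051 -531.4151   44.6123] turn [-0.0014 -0.0013 -1.3968]
```

Request:
step_arm([
  {"xyz": [34, -36, 0], "turn": [0, 0, -0.14], "claw": 65},
  {"xyz": [68, -72, 0], "turn": [0, 0, -0.28], "claw": 65},
  {"xyz": [102, -108, 0], "turn": [0, 0, -0.42], "claw": 65},
  {"xyz": [136, -144, 0], "turn": [0, 0, -0.56], "claw": 65},
  {"xyz": [170, -180, 0], "turn": [0, 0, -0.7], "claw": 65},
])

```text
time: 0.6
eef_pos: [0.2719, -0.3609, 0.2441]
ee_rot: [-2.784, -1.455, -0.0]
force: [1.0, 0.5, 0.6]
finger_gap: 0.0573
finger_force: 0.0
```

```bash
python3 -c "
from h import *
go(.504,.0623,.2,94.8)"
```

```text
t 0.6 p [ 0.2719 -0.3609  0.2441] guide -153.6967604063439 -418.1074012648827 psi 55.175087263635504 gap 0.0573367948827171 Fg 0.9340847682835176 0.6517600537696094 0.55210875675983 q [-1.0007 -0.3081  1.6025  0.0002  1.8478 -0.3928]
xyz [479.9662 -51.1041  44.3022] turn [-0.0003 -0.0005 -0.6916]
```

Request:
step_arm([
  {"xyz": [49, -5, 4], "turn": [0, 0, -0.14], "claw": 65},
  {"xyz": [98, -10, 8], "turn": [0, 0, -0.28], "claw": 65},
  {"xyz": [147, -15, 12], "turn": [0, 0, -0.42], "claw": 65},
  {"xyz": [196, -20, 16], "turn": [0, 0, -0.56], "claw": 65},
  {"xyz": [245, -26, 22], "turn": [0, 0, -0.69], "claw": 65},
])

```text
time: 1.1
eef_pos: [0.3916, -0.1456, 0.2225]
ee_rot: [2.128, 2.311, 0.0]
force: [1.3, 0.0, 0.5]
finger_gap: 0.0569
finger_force: 0.0
```

```bash
python3 -c "
from h import *
go(.504,.0623,.13,94.8)"
```

```text
t 1.1 p [ 0.3916 -0.1456  0.2225] guide -60.00349347513942 -190.19700624522986 psi 94.71730088724675 gap 0.05693325436995455 Fg 1.2603133090994814 0.18529982693983632 0.451468507317131 q [-0.4373 -0.4095  1.7187 -0.0001  1.8317 -0.5196]
xyz [197.9404 129.0467  92.4536] turn [ 0.0005  0.0003 -0.0014]
```

Request:
step_arm([
  {"xyz": [38, 26, 16], "turn": [0, 0, 0], "claw": 65},
  {"xyz": [76, 52, 34], "turn": [0, 0, 0], "claw": 65},
  {"xyz": [116, 78, 52], "turn": [0, 0, 0], "claw": 65},
  {"xyz": [156, 104, 70], "turn": [0, 0, 0], "claw": 65},
  {"xyz": [198, 129, 92], "turn": [0, 0, 0], "claw": 65},
])

```text
time: 1.6
eef_pos: [0.5029, 0.0574, 0.1322]
ee_rot: [2.133, 2.305, 0.001]
force: [0.8, -0.7, 0.8]
finger_gap: 0.0574
finger_force: 0.0
```

```bash
python3 - <<'E'
from h import *
import cv2
go(.504,.0623,.055,94.8)
im=imaging.capture("scene")[160:270,180:360]
cv2.imwrite("pics/s1.png",cv2.resize(im,None,fx=4.4,fy=4.4,interpolation=cv2.INTER_CUBIC)[...,::-1])
E
```

```text
t 1.6 p [0.5029 0.0574 0.1322] guide 26.714757577412946 24.352240847628487 psi 94.43346717267127 gap 0.05737653685847861 Fg 0.8300617857528769 -0.6181314220943324 0.8063730234008148 q [ 0.0464 -0.1569  1.672  -0.0001  1.6259 -0.031 ]
xyz [ 4.8581  1.448  77.2081] turn [ 0.0006  0.0002 -0.0064]
```

View pics/s1.png

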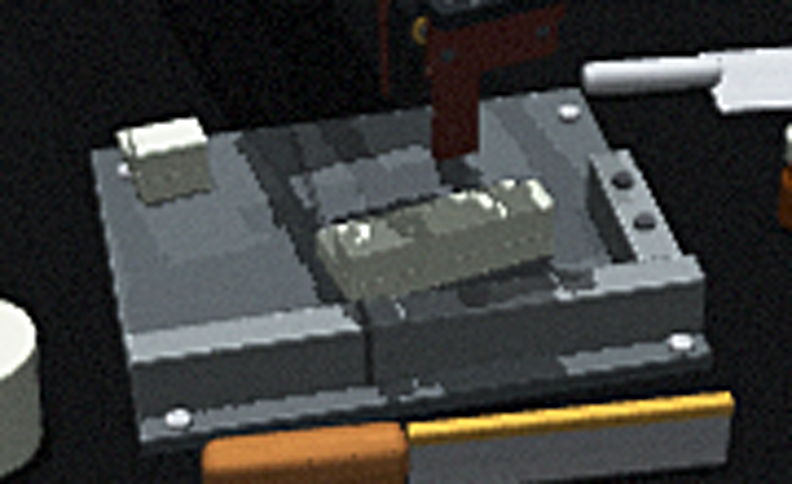

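The picture shows the gripper above the bar at mid-length. The finger tip is near (455,155) and the bar spans (320–552, 180–300). I'll descend and close on the rib.

Request:
step_arm([
  {"xyz": [5, 1, 20], "turn": [0, 0, 0], "claw": 65},
  {"xyz": [5, 1, 45], "turn": [0, 0, 0], "claw": 65},
  {"xyz": [5, 1, 65], "turn": [0, 0, 0], "claw": 65},
  {"xyz": [5, 1, 76], "turn": [0, 0, 0], "claw": 65},
  {"xyz": [5, 1, 76], "turn": [0, 0, 0], "claw": 65},
])

```text
time: 2.15
eef_pos: [0.5016, 0.0603, 0.0549]
ee_rot: [-2.133, -2.303, 0.004]
force: [-0.2, 0.1, -0.8]
finger_gap: 0.0573
finger_force: 0.0
```

Request:
step_arm([
  {"xyz": [0, 0, 0], "turn": [0, 0, 0], "claw": 40},
  {"xyz": [0, 0, 0], "turn": [0, 0, 0], "claw": 20},
  {"xyz": [0, 0, 0], "turn": [0, 0, 0], "claw": 15},
  {"xyz": [0, 0, 0], "turn": [0, 0, 0], "claw": 15},
  {"xyz": [0, 0, 0], "turn": [0, 0, 0], "claw": 15},
])

```text
time: 2.65
eef_pos: [0.5033, 0.0604, 0.0577]
ee_rot: [2.134, 2.305, 0.002]
force: [0.5, 0.6, 2.9]
finger_gap: 0.025
finger_force: 30.0
```

```bash
python3 - <<'E'
from h import *
p=g2w(52,50)
go(*p,.0545,GY+90)
E
```

```text
t 2.65 p [0.5033 0.0604 0.0577] guide 26.795635341294265 27.439409172219897 psi 94.40764724172632 gap 0.024968665468175246 Fg 0.3893752850866643 0.6032106732417635 2.9341870327143966 q [ 0.0523 -0.1167  1.7693  0.      1.4875 -0.0246]
xyz [17.267  29.0831  3.2114] turn [ 0.0014 -0.0001  0.1944]
```

Request:
step_arm([
  {"xyz": [3, 6, 0], "turn": [0, 0, 0.04], "claw": 15},
  {"xyz": [7, 12, 0], "turn": [0, 0, 0.09], "claw": 15},
  {"xyz": [11, 18, 0], "turn": [0, 0, 0.14], "claw": 15},
  {"xyz": [14, 24, 0], "turn": [0, 0, 0.18], "claw": 15},
  {"xyz": [17, 29, 0], "turn": [0, 0, 0.194], "claw": 15},
])

```text
time: 3.15
eef_pos: [0.5311, 0.0796, 0.0577]
ee_rot: [2.348, 2.086, 0.001]
force: [-1.2, -0.7, 3.5]
finger_gap: 0.0246
finger_force: 30.0
```

```bash
python3 - <<'E'
from h import *
import cv2
p=g2w(52,58)
go(*p,.0575,GY+90)
im=imaging.capture("top")[155:280,210:360]
cv2.imwrite("pics/c2.png",cv2.resize(im,None,fx=4.8,fy=4.8,interpolation=cv2.INTER_CUBIC)[...,::-1])
E
```

```text
t 3.15 p [0.5311 0.0796 0.0577] guide 52.09538651220915 49.79809343672927 psi 83.24179632064114 gap 0.024573095261555374 Fg -1.1362154394308535 -0.8306501681040204 3.5430518583438815 q [ 0.0857 -0.0335  1.6904 -0.0003  1.4837  0.2037]
xyz [ 8.2019 -0.0996  0.1618] turn [ 0.001   0.0001 -0.0005]
```

View pics/c2.png

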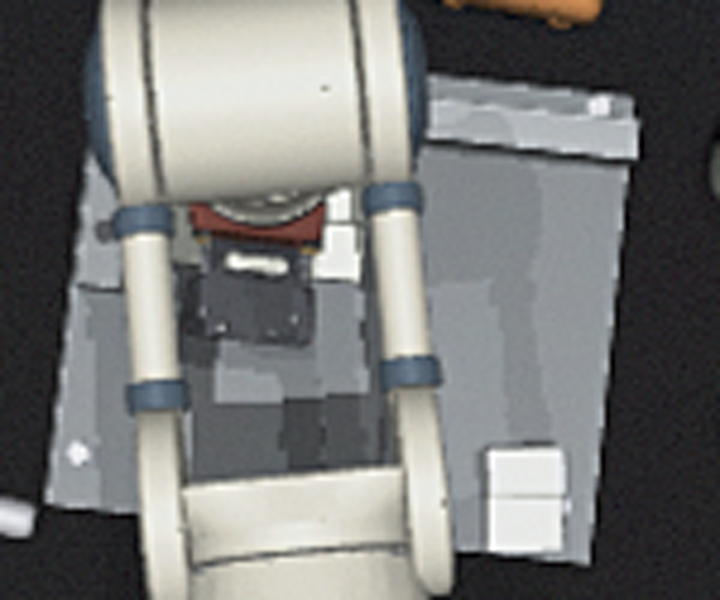

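The bar has moved with the gripper and is square; its white right part shows at (340,240). Next I creep along the fence to the stop.

Request:
step_arm([
  {"xyz": [1.5, 0, 0], "turn": [0, 0, 0], "claw": 15},
  {"xyz": [3, 0, 0], "turn": [0, 0, 0], "claw": 15},
  {"xyz": [4.5, 0, 0], "turn": [0, 0, 0], "claw": 15},
  {"xyz": [5.5, 0, 0], "turn": [0, 0, 0], "claw": 15},
  {"xyz": [6, 0, 0], "turn": [0, 0, 0], "claw": 15},
])

```text
time: 3.7
eef_pos: [0.5314, 0.0853, 0.0577]
ee_rot: [2.346, 2.088, 0.001]
force: [-0.6, -0.6, 5.0]
finger_gap: 0.025
finger_force: 30.0
```

Request:
step_arm([
  {"xyz": [0.5, 0, 0], "turn": [0, 0, 0], "claw": 15},
  {"xyz": [1, 0, 0], "turn": [0, 0, 0], "claw": 15},
  {"xyz": [1.5, 0, 0], "turn": [0, 0, 0], "claw": 15},
  {"xyz": [2, 0, 0], "turn": [0, 0, 0], "claw": 15},
  {"xyz": [2, 0, 0], "turn": [0, 0, 0], "claw": 15},
])

```text
time: 4.2
eef_pos: [0.5316, 0.0873, 0.0577]
ee_rot: [2.346, 2.088, 0.001]
force: [0.2, -1.5, 5.2]
finger_gap: 0.0247
finger_force: 30.0
```

Request:
step_arm([
  {"xyz": [0.5, 0, 0], "turn": [0, 0, 0], "claw": 15},
  {"xyz": [1, 0, 0], "turn": [0, 0, 0], "claw": 15},
  {"xyz": [1.5, 0, 0], "turn": [0, 0, 0], "claw": 15},
  {"xyz": [1.5, 0, 0], "turn": [0, 0, 0], "claw": 15},
  {"xyz": [1.5, 0, 0], "turn": [0, 0, 0], "claw": 15},
])

```text
time: 4.7
eef_pos: [0.5318, 0.0883, 0.0577]
ee_rot: [2.346, 2.087, 0.0]
force: [-0.9, -3.0, 6.6]
finger_gap: 0.0249
finger_force: 30.0
```

Request:
step_arm([
  {"xyz": [0.5, 0, 0], "turn": [0, 0, 0], "claw": 15},
  {"xyz": [1, 0, 0], "turn": [0, 0, 0], "claw": 15},
  {"xyz": [1, 0, 0], "turn": [0, 0, 0], "claw": 15},
  {"xyz": [1, 0, 0], "turn": [0, 0, 0], "claw": 15},
  {"xyz": [1, 0, 0], "turn": [0, 0, 0], "claw": 15},
])

```text
time: 5.2
eef_pos: [0.5318, 0.0884, 0.0577]
ee_rot: [2.346, 2.086, -0.002]
force: [-0.7, -6.3, 5.4]
finger_gap: 0.0247
finger_force: 30.0
```

The force shows stop contact at about 6 N. Next: release, rise and turn 90°.

Request:
step_arm([
  {"xyz": [0, 0, 0], "turn": [0, 0, 0], "claw": 40},
  {"xyz": [0, 0, 0], "turn": [0, 0, 0], "claw": 40},
  {"xyz": [0, 0, 0], "turn": [0, 0, 0], "claw": 40},
  {"xyz": [0, 0, -20], "turn": [0, 0, 0], "claw": 40},
  {"xyz": [0, 0, -60], "turn": [0, 0, 0], "claw": 40},
])

```text
time: 5.7
eef_pos: [0.5293, 0.09, 0.1131]
ee_rot: [-2.343, -2.085, 0.011]
force: [0.4, 0.2, -0.3]
finger_gap: 0.0352
finger_force: 0.0
```

Request:
step_arm([
  {"xyz": [0, 0, 0], "turn": [0, 0, -0.14], "claw": 45},
  {"xyz": [0, 0, 0], "turn": [0, 0, -0.28], "claw": 45},
  {"xyz": [0, 0, 0], "turn": [0, 0, -0.42], "claw": 45},
  {"xyz": [0, 0, 0], "turn": [0, 0, -0.56], "claw": 45},
  {"xyz": [0, 0, 0], "turn": [0, 0, -0.7], "claw": 45},
])

```text
time: 6.2
eef_pos: [0.5315, 0.0903, 0.1164]
ee_rot: [-1.48, -2.77, 0.0]
force: [-0.5, -0.4, -0.4]
finger_gap: 0.0395
finger_force: 0.0
```

Request:
step_arm([
  {"xyz": [0, 0, 0], "turn": [0, 0, -0.14], "claw": 45},
  {"xyz": [0, 0, 0], "turn": [0, 0, -0.28], "claw": 45},
  {"xyz": [0, 0, 0], "turn": [0, 0, -0.42], "claw": 45},
  {"xyz": [0, 0, 0], "turn": [0, 0, -0.56], "claw": 45},
  {"xyz": [0, 0, 0], "turn": [0, 0, -0.7], "claw": 45},
])

```text
time: 6.7
eef_pos: [0.5314, 0.0903, 0.1164]
ee_rot: [-0.441, -3.11, -0.0]
force: [1.5, 0.1, 0.1]
finger_gap: 0.0396
finger_force: 0.0
```

```bash
python3 - <<'E'
from h import *
import cv2
p=g2w(24,60)
go(*p,.08,GY+180)
im=imaging.capture("scene")[160:270,180:360]
cv2.imwrite("pics/s3.png",cv2.resize(im,None,fx=4.4,fy=4.4,interpolation=cv2.INTER_CUBIC)[...,::-1])
E
```

```text
t 6.7 p [0.5314 0.0903 0.1164] guide 51.202753374268376 60.38603273453946 psi 163.8692916451799 gap 0.039593710846875144 Fg 1.5117819099213439 0.3247865527343865 0.07690418657795843 q [ 0.1049 -0.0594  1.6097  0.0004  1.5922 -1.1843]
xyz [26.7395 -4.824  36.4135] turn [ 0.0001 -0.001  -0.1641]
```

View pics/s3.png

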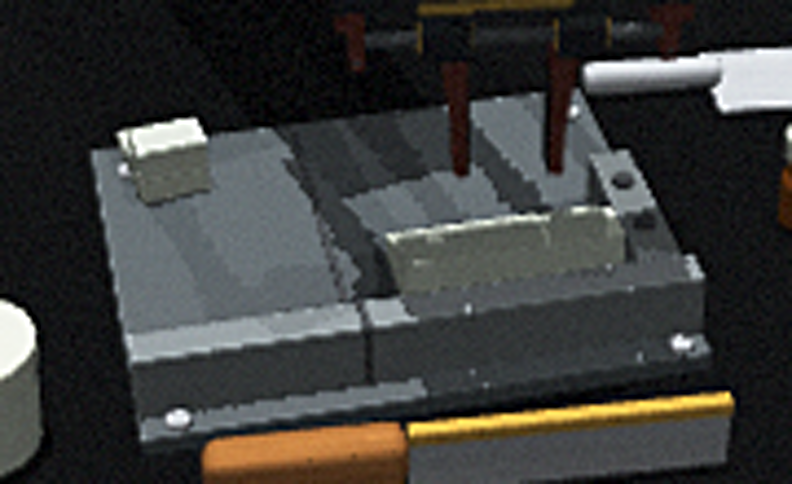

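The bar stands parallel to the fence, with its right end at about (628,215–260) against the stop. The fingers are at (460,170) and (555,170). I'll move over the ledge.

Request:
step_arm([
  {"xyz": [9, -2, 0], "turn": [0, 0, -0.06], "claw": 45},
  {"xyz": [18, -4, 0], "turn": [0, 0, -0.12], "claw": 45},
  {"xyz": [27, -5, 10], "turn": [0, 0, -0.164], "claw": 45},
  {"xyz": [27, -5, 36], "turn": [0, 0, -0.164], "claw": 45},
  {"xyz": [27, -5, 36], "turn": [0, 0, -0.164], "claw": 45},
])

```text
time: 7.25
eef_pos: [0.5021, 0.0929, 0.0773]
ee_rot: [-0.197, -3.129, 0.001]
force: [-1.0, 0.1, -0.8]
finger_gap: 0.0392
finger_force: 0.0
```

```bash
python3 - <<'E'
from h import *
p=g2w(25,60)
go(*p,.0505,GY+180)
E
```

```text
t 7.25 p [0.5021 0.0929 0.0773] guide 21.816888388789422 59.561856826009404 psi 172.79974759407423 gap 0.0391840183427151 Fg -1.0206620973621054 0.01464748026865259 -0.7575867334551853 q [ 0.1162 -0.1124  1.7299  0.0002  1.5304 -1.329 ]
xyz [-3.3428  0.499  26.7559] turn [-0.0013 -0.0061 -0.0082]
```

Request:
step_arm([
  {"xyz": [0, 0, 14], "turn": [0, 0, 0], "claw": 45},
  {"xyz": [0, 0, 22], "turn": [0, 0, 0], "claw": 45},
  {"xyz": [0, 0, 27], "turn": [0, 0, 0], "claw": 45},
  {"xyz": [0, 0, 27], "turn": [0, 0, 0], "claw": 45},
  {"xyz": [0, 0, 27], "turn": [0, 0, 0], "claw": 45},
])

```text
time: 7.75
eef_pos: [0.5047, 0.0929, 0.0543]
ee_rot: [0.195, 3.135, 0.0]
force: [0.3, -0.6, -0.1]
finger_gap: 0.0393
finger_force: 0.0
```

```bash
python3 - <<'E'
from h import *
p=g2w(25,60)
go(*p,.0505,GY+180)
E
```

```text
t 7.75 p [0.5047 0.0929 0.0543] guide 24.31466604415438 59.8397496943046 psi 172.89500824218283 gap 0.0393278623741893 Fg 0.33861378320439034 -0.5604445634750748 -0.05935859830688214 q [ 0.1157 -0.096   1.7564  0.      1.4808 -1.3311]
xyz [-0.6828  0.1643  3.7514] turn [ 0.0001  0.0004 -0.0065]
```

Request:
step_arm([
  {"xyz": [-2, 0, 3], "turn": [0, 0, -0.006], "claw": 45},
  {"xyz": [-5, 0, 3], "turn": [0, 0, -0.006], "claw": 45},
  {"xyz": [-8, 0, 3], "turn": [0, 0, -0.006], "claw": 45},
  {"xyz": [-11, 0, 3], "turn": [0, 0, -0.006], "claw": 45},
  {"xyz": [-14, 0, 3], "turn": [0, 0, -0.006], "claw": 45},
])

```text
time: 8.25
eef_pos: [0.5186, 0.0911, 0.051]
ee_rot: [0.185, 3.136, 0.0]
force: [-1.0, -0.1, 0.8]
finger_gap: 0.0391
finger_force: 0.2
```

Request:
step_arm([
  {"xyz": [-3, 0, 0], "turn": [0, 0, 0], "claw": 45},
  {"xyz": [-6, 0, 0], "turn": [0, 0, 0], "claw": 45},
  {"xyz": [-9, 0, 0], "turn": [0, 0, 0], "claw": 45},
  {"xyz": [-11, 0, 0], "turn": [0, 0, 0], "claw": 45},
  {"xyz": [-12, 0, 0], "turn": [0, 0, 0], "claw": 45},
])

```text
time: 8.75
eef_pos: [0.5304, 0.0897, 0.0509]
ee_rot: [-0.185, -3.136, 0.0]
force: [0.3, -0.0, 0.4]
finger_gap: 0.0391
finger_force: 0.2
```

```bash
python3 -c "
from h import *
st()"
```

```text
t 8.75 p [0.5304 0.0897 0.0509] guide 50.250106409200576 59.71151754354071 psi 173.2515299809271 gap 0.039091509323740684 Fg 0.32540253647433104 0.0185679686476455 0.3721119845056702 q [ 0.1043 -0.0251  1.6946 -0.      1.4722 -1.3487]
```

Request:
step_arm([
  {"xyz": [-1, 0, 0], "turn": [0, 0, 0], "claw": 45},
  {"xyz": [-2, 0, 0], "turn": [0, 0, 0], "claw": 45},
  {"xyz": [-3, 0, 0], "turn": [0, 0, 0], "claw": 45},
  {"xyz": [-3.5, 0, 0], "turn": [0, 0, 0], "claw": 45},
  {"xyz": [-4, 0, 0], "turn": [0, 0, 0], "claw": 45},
])

```text
time: 9.25
eef_pos: [0.5334, 0.0894, 0.0508]
ee_rot: [-0.185, -3.134, 0.0]
force: [-5.6, 0.3, 2.0]
finger_gap: 0.0394
finger_force: 3.0
```

Request:
step_arm([
  {"xyz": [-0.5, 0, 0], "turn": [0, 0, 0], "claw": 45},
  {"xyz": [-1, 0, 0], "turn": [0, 0, 0], "claw": 45},
  {"xyz": [-1, 0, 0], "turn": [0, 0, 0], "claw": 45},
  {"xyz": [-1, 0, 0], "turn": [0, 0, 0], "claw": 45},
  {"xyz": [-1, 0, 0], "turn": [0, 0, 0], "claw": 45},
])

```text
time: 9.75
eef_pos: [0.5335, 0.0894, 0.0506]
ee_rot: [-0.184, -3.132, 0.0]
force: [-7.9, 1.3, 4.5]
finger_gap: 0.0398
finger_force: 4.3
```

```bash
python3 -c "
from h import *
st()"
```

```text
t 9.75 p [0.5335 0.0894 0.0506] guide 53.348012679376154 59.78022717526604 psi 173.26907055708415 gap 0.03978431432515485 Fg -8.035769264885328 0.320957806133393 4.451438728902591 q [ 0.1028 -0.0132  1.6833  0.0007  1.4757 -1.3506]
```

Request:
step_arm([
  {"xyz": [-1, 0.5, 1], "turn": [0, 0, 0], "claw": 45},
  {"xyz": [-1, 1, 2], "turn": [0, 0, 0], "claw": 45},
  {"xyz": [-1, 1.5, 3], "turn": [0, 0, 0], "claw": 45},
  {"xyz": [-1, 1.5, 3], "turn": [0, 0, 0], "claw": 45},
  {"xyz": [-1, 1.5, 3], "turn": [0, 0, 0], "claw": 45},
])

```text
time: 10.25
eef_pos: [0.5336, 0.0899, 0.0493]
ee_rot: [-0.185, -3.13, 0.003]
force: [-18.5, -3.4, 16.0]
finger_gap: 0.0395
finger_force: 14.9
```

```bash
python3 - <<'E'
from h import *
import cv2
st()
im=imaging.capture("scene")[190:250,230:350]
cv2.imwrite("pics/s4.png",cv2.resize(im,None,fx=6.6,fy=6.6,interpolation=cv2.INTER_CUBIC)[...,::-1])
E
```

```text
t 10.25 p [0.5336 0.0899 0.0493] guide 53.41515758063042 60.32237763584853 psi 173.25009512262193 gap 0.03952336702528405 Fg -17.93329168450723 -5.541200805334747 16.046175756784372 q [ 0.1046 -0.0093  1.6819 -0.0008  1.4758 -1.3483]
```

View pics/s4.png

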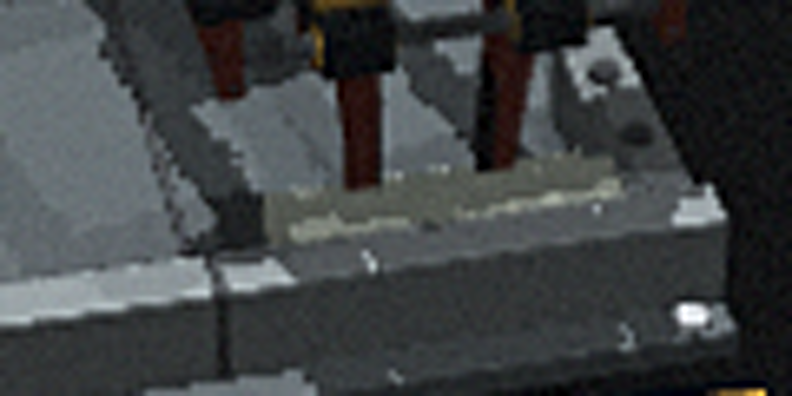

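Forces are 18 N into the fence, 16 N down and 5.5 N toward the stop. In the picture the bar's end at about (620,175) meets the stop, and its back lies along the fence. The 5.5 N could still be friction, so I'll load y a bit more to prove stop contact.

Request:
step_arm([
  {"xyz": [0, 0.5, 0], "turn": [0, 0, 0], "claw": 45},
  {"xyz": [0, 1, 0], "turn": [0, 0, 0], "claw": 45},
  {"xyz": [0, 1.5, 0], "turn": [0, 0, 0], "claw": 45},
  {"xyz": [0, 2, 0], "turn": [0, 0, 0], "claw": 45},
  {"xyz": [0, 2, 0], "turn": [0, 0, 0], "claw": 45},
])

```text
time: 10.8
eef_pos: [0.5337, 0.0903, 0.0493]
ee_rot: [-0.186, -3.129, 0.008]
force: [-19.8, -8.7, 16.9]
finger_gap: 0.0396
finger_force: 16.6
```

```bash
python3 - <<'E'
from h import *
import cv2
st()
im=np.mean([imaging.capture("scene")[205:235,295:345].astype(float) for _ in range(8)],0)
im=np.clip(im*1.6,0,255).astype("uint8")
cv2.imwrite("pics/s5.png",cv2.resize(im,None,fx=16,fy=16,interpolation=cv2.INTER_CUBIC)[...,::-1])
# project expected home corners
c=imaging.calibration("scene");Ti=np.linalg.inv(c["T"])
for n,x,y,z in(("rib back top",90,120,47),("rib front top",65,120,47),("stop/fence top",90,120,48),("2mm gap back",90,118,47),("5mm gap",90,115,47)):
    q=c["intrinsics"]@(Ti@np.r_[g2w(x,y),z/1e3,1])[:3];q=q[:2]/q[2];print(n,(q-[295,205]+.5)*16-.5)
E
```

```text
t 10.8 p [0.5337 0.0903 0.0493] guide 53.41727064510985 60.723334288766644 psi 173.20402083420115 gap 0.03960354955324568 Fg -18.68892377309228 -11.002598885672363 16.93119216312646 q [ 0.107  -0.0079  1.6805 -0.0037  1.4767 -1.3448]
rib back top [450.6596 233.955 ]
rib front top [401.9015 132.3953]
stop/fence top [450.9751 228.4849]
2mm gap back [437.3758 235.8687]
5mm gap [417.4347 238.7414]
```

View pics/s5.png

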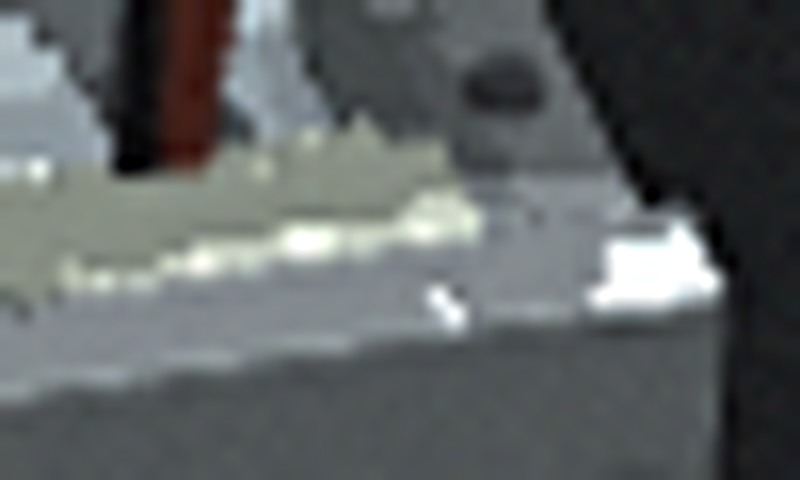

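The bar's end at (475,220) butts the stop with no gap. The 11 N in y is more than friction alone can give (about 7.5 N), so stop contact is confirmed. One hold check comes before handing in.

Request:
step_arm([
  {"xyz": [0, 0, 0], "turn": [0, 0, 0], "claw": 45},
  {"xyz": [0, 0, 0], "turn": [0, 0, 0], "claw": 45},
  {"xyz": [0, 0, 0], "turn": [0, 0, 0], "claw": 45},
  {"xyz": [0, 0, 0], "turn": [0, 0, 0], "claw": 45},
  {"xyz": [0, 0, 0], "turn": [0, 0, 0], "claw": 45},
])

```text
time: 11.7
eef_pos: [0.5337, 0.0903, 0.0493]
ee_rot: [-0.186, -3.129, 0.007]
force: [-19.8, -8.5, 16.5]
finger_gap: 0.0395
finger_force: 16.6
```

```bash
python3 - <<'E'
from h import *
from cell import ticket,sensors
st()
f=sensors.state()["force"]
if -f[:2]@EX>13 and f[2]>13: print(ticket.hand_in())
E
```

```text
t 11.7 p [0.5337 0.0903 0.0493] guide 53.41736061947339 60.71856968136309 psi 173.20266261503963 gap 0.039536739903790044 Fg -18.70937996631707 -10.797112202202033 16.498098562091887 q [ 0.107  -0.008   1.6806 -0.0035  1.4767 -1.3449]
the job is handed in; nothing more can be done
None
```

The bar is flush in the corner of fence and stop, held with about 19 N into the fence, 16 N down and 11 N toward the stop, and the job was handed in at 11.7 s while still holding.

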